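# Clamp a housing for laser marking and prove the clamp screw

## Task

Stand the rectangular aluminium housing in the open vise, base down on the vise bed and centred along the jaws, let go of it, and swing the ball lever of the clamp screw over to close the jaw on it. Tighten to about 1 N m (12 N on the ball), always short of 2 N m because the thin case dents, and keep that torque on for about a second to see that the screw stands still. Then let go of the lever and push against one end plate of the housing with about 5 N to check that it holds; leave it clamped and do not disturb the other things on the bench.

Things in the scene. Friction and masses are not known exactly. Their poses are not given: they have to be found in the camera images.
- housing_mid (a point): centre of the loose rectangular aluminium housing (ribbed extruded case with dark end plates, thin-walled, about 0.32 kg): 34 mm wide along its x, 68 mm long along its y, 48 mm high along its z; the centre is 24 mm above its base. It starts upright on the bench, in one of three places, at any yaw; a half turn makes no difference
- end_a: dark end plate at the housing's +y end, 34 x 3 x 48 mm; origin at the plate's centre, axes as the housing's
- end_b: the like end plate at the housing's -y end
- vise: small quick-action machine vise, fixed on a hole plate 200 x 160 x 12 mm that is fixed to the bench. Origin: centre of the plate's underside. x runs from the lever end to the fixed jaw, y along the jaws, z up. Above the bench: vise bed 27 mm, tops of both jaws 53 mm, nut block (x = -70 to -54 mm) 57 mm. Jaws 60 mm long, centred on y = 0; fixed jaw's face at x = +20 mm
- seat (a point): point on the vise bed under the middle of the housing once clamped: at the vise's x = 3 mm, y = 0, 27 mm above the bench; axes as the vise's. The housing stands here between the jaws, its 34 mm width along the vise's x, its top 22 mm above the jaws
- jaw: moving jaw, 60 mm long, face at the vise's x = -20.5 mm + 3.5 mm per rad of the clamp screw (40.5 mm from the fixed jaw at 0); the screw drives it. Origin as the vise's origin plus that travel
- clamp_screw (a joint): turn of screw and lever, rad. 0: jaw open, lever up, leaning to the vise's +y; it grows over the top and down the -y side (2.15: level). Starts at 0 to 0.35. Turning takes 0.5 N m (6.3 N on the ball) throughout and it stays where left. The jaw meets the housing at about 1.86; from there torque climbs, 1 N m at about 2.0, 2 N m at about 2.2; let go, the screw keeps its grip. Empty, it runs to 2.30
- screw_axis (a point): centre of the lever's turning: on the level screw axis, at the vise's x = -83 mm, y = 0, 40 mm above the bench; axes as the vise's. The lever turns in the upright plane across the vise here; the ball's centre is 80 mm from this point, at an angle of (2.15 - joint clamp_screw) rad up from the vise's -y direction
- ball (a point): black ball, 26 mm in diameter, at the end of the 9 mm steel lever of the clamp screw; this point is its centre. The torque on the screw is 80 mm times the force along the ball's circular path (straight down when the lever is level). Let go above 1 N m, the lever springs back by up to 0.2 rad
- sleeve_mid (a point): bystander: centre of a round turned aluminium sleeve, 42 mm in diameter, 43 mm high, standing on the bench
- mouse: bystander: black computer mouse 100 x 58 x 30 mm on the bench; origin under its middle
- pen_cup: bystander: black round pen cup, 72 mm in diameter, 95 mm high, pens up to 150 mm; origin under its middle
Mind the look-alikes: they are no part of the job. What is shaped like the part that bears housing_mid but turquoise or yellow is not meant.

How it is judged:
By the outcome, as a careful person would: the job done as asked, in the order asked, and still so for the second after the job is handed in, with the robot touching nothing.
It also fails if it takes over 72 s, if anything falls off the work surface, if the arm or the gripper's body presses on something with over 40 N, if the wrist force passes 120 N, or if a joint passes its speed limit or range.

## Robot

A 7-joint arm with a two-finger parallel gripper is mounted at the origin on the work surface. World frame = base frame: x ahead of the robot, y to its left, z up, the work surface at z = 0. Lengths are in m, angles in rad, forces in N, time in s.
With the tool pointing down it reaches from about 0.4 to 0.9 m from the base axis. Payload 5.6 kg.
Tool frame: the origin (TCP) lies midway between the tips of the shut fingers; the grasp point (between the pads) lies 19 mm behind it; z points along the fingers, y is the line along which they close (so a half turn about z gives the same grasp; the last joint's range is limited). The gripper opens to 92 mm and grips with 3 to 60 N. Pads are 20 mm wide; open, the fingers measure 128 mm over their backs; the gripper's body (75 mm by 189 mm) begins 69 mm behind the grasp point.
Start: joints at [1.26, 0.468, -0.012, 1.603, 0.006, 1.071, -0.056], TCP at [0.172, -0.627, 0.215] pointing down, gripper open.
Joint ranges: [-2.53, 2.53], [-0.31, 2.02], [-1.57, 1.55], [0.28, 2.44], [-1.29, 4.43], [0.15, 1.84], [-2.92, 2.92]. Speed limits (rad/s): [2.57, 2.57, 3.14, 3.14, 3.14, 3.14, 3.14].

## Interface

Orientations are given as a 3x3 rotation matrix whose columns are the frame's x, y, z axes.
In Python, from station import env, effector, solver, viewer, workorder, search_frame, tip_of gives the robot as it stands. Calls block until the motion is done:
- env.reach(position, orientation): joint-space move of the TCP to a pose.
- env.movel(position, frame=None, rate=0.15): straight line of the TCP; frame=None keeps the orientation; rate is the mean speed in m/s.
- env.goto_joints(angles): joint-space move.
- effector.release() and effector.grasp(squeeze=None): open the fingers fully, or close them until they stop; squeeze is the grip in N (None keeps the last).
- env.pause(seconds).
- solver.inverse_kinematics(position, orientation): joint angles nearest the present ones, or None.
- env.sense(): the state.
- viewer.read_camera(name): name is "scene" or "top"; returns (picture, depth): 420x560x3 uint8, red, green, blue; 420x560 float32, m along the optical axis (not along the pixel's ray), 0 where there is no reading.
- viewer.camera_info(name): a dict with "intrinsics" (3x3 intrinsics, pixels), "eye" and "rotation" of the camera in the world. Camera axes: x right, y up, looking along -z (the intrinsics and any distortion apply to the point x, -y, -z); pixel columns grow to the right and rows downward; lengths in m; the calibration is good to about 2 mm. A picture is of the moment at which its call begins. camera_info takes no time and is no camera call.
A pose or a line that the arm cannot do raises env.PlanningError and nothing moves.
- workorder.finish_job(): hands the job in; it is judged then, once.
Trained networks look in the newest picture that a camera, given by its name, has taken for a name from the list of things; names that differ only in an ending like _2 or _b are one class to them, and where a whole thing is asked for, a point or a joint stands for the part that bears it (a point fixed in the world has none). Each returns a list of dicts, best first, with "score" (0 to 1); they miss things now and then, are a little off and sometimes report something else, mostly with a low value. They report only what shows in the picture. A call takes as long as a camera call. They do not tell look-alikes from the thing itself.
- search_frame(camera, name): "at" ([x, y, z] in m, in world coordinates, good to about 4 mm: the middle of the surface that is visible of it).
- tip_of(camera, name): "at" ([x, y, z] in m, in world coordinates, good to about 4 mm: a listed point, or the origin of a listed thing).
The state is a dict: "t": time; "joint_positions": joint angles; "joint_velocities": joint speeds; "tau": joint torques, N m; "ee_pos": TCP position; "tcp_rot": TCP orientation; "wrist_force": force on the tool from outside, world axes, zero at the start; "moment": the same for the moment, N m; "gripper_width": finger opening in m; "grasp_force": force on a finger pad.
Only numpy, scipy, OpenCV 4.12 (cv2) and the standard library are available. Lean on these libraries where they do the work, as an engineer would, in place of code of your own. Each camera call takes 0.05 s, during which the arm holds its last target. There are 200 camera calls.

## Working session

There is one attempt and no reset: what is moved stays moved. The work goes in short steps, each a Python script; the robot and the scene stay as the last script left them, time stands still between calls to the robot, and variables do not carry over. Pictures are saved under pics/ and viewed, at most 10 in all, crops included, and the job is handed in when it is done.

```bash
ls; mkdir -p pics; python3 - <<'E'
from station import env, effector, solver, viewer, workorder, search_frame, tip_of
import cv2,numpy as np
for c in("scene","top"):
    p,d=viewer.read_camera(c); cv2.imwrite(f"pics/{c}0.png",p[:,:,::-1]); np.savez(f"/tmp/{c}0.npz",p=p,d=d)
    i=viewer.camera_info(c); print(c,{k:np.round(v,3).tolist() if not isinstance(v,str) else v for k,v in i.items()})
    for n in("housing_mid","end_a","vise","seat","screw_axis","ball","sleeve_mid","mouse","pen_cup","jaw"):
        print(n,[(np.round(r["at"],3).tolist(),round(r["score"],2)) for r in tip_of(c,n)][:4])
s=env.sense();print(s["t"],s["wrist_force"])
E
```

```text
pics
scene {'intrinsics': [[468.987, 0.0, 281.735], [0.0, 468.987, 205.292], [0.0, 0.0, 1.0]], 'eye': [1.014, 0.052, 0.893], 'rotation': [[-0.14, -0.824, 0.549], [0.99, -0.116, 0.079], [-0.001, 0.555, 0.832]]}
housing_mid [([0.468, -0.415, 0.025], 0.86), ([0.492, -0.178, 0.023], 0.84), ([0.379, -0.189, 0.026], 0.83), ([0.326, -0.315, 0.023], 0.75)]
end_a [([0.382, -0.224, 0.021], 0.62), ([0.418, -0.275, 0.02], 0.6), ([0.525, -0.186, 0.025], 0.58), ([0.462, -0.328, 0.023], 0.52)]
vise [([0.593, -0.013, -0.0], 0.84), ([0.439, -0.301, 0.027], 0.66), ([0.601, -0.018, 0.022], 0.31)]
seat [([0.601, -0.016, 0.025], 0.93)]
screw_axis [([0.516, 0.003, 0.041], 0.69)]
ball [([0.517, 0.024, 0.118], 0.51)]
sleeve_mid [([0.586, 0.285, 0.018], 0.65)]
mouse [([0.444, 0.283, 0.002], 0.59)]
pen_cup [([0.608, -0.339, 0.002], 0.79), ([0.598, -0.014, 0.021], 0.74)]
jaw [([0.597, -0.01, -0.001], 0.9)]
top {'intrinsics': [[490.477, 0.0, 278.965], [0.0, 490.477, 214.57], [0.0, 0.0, 1.0]], 'eye': [0.268, -0.056, 1.239], 'rotation': [[-0.007, 0.981, -0.194], [-1.0, -0.007, -0.002], [-0.003, 0.194, 0.981]]}
housing_mid [([0.463, -0.418, 0.025], 0.88), ([0.327, -0.316, 0.028], 0.69), ([0.493, -0.172, 0.029], 0.66), ([0.382, -0.191, 0.022], 0.62)]
end_a [([0.445, 0.289, 0.003], 0.68), ([0.455, -0.386, 0.02], 0.62), ([0.386, -0.158, 0.022], 0.61), ([0.418, -0.276, 0.025], 0.54)]
vise [([0.595, -0.011, -0.005], 0.7)]
seat [([0.592, -0.016, 0.026], 0.95)]
screw_axis [([0.516, -0.0, 0.04], 0.79), ([0.444, -0.301, 0.025], 0.67)]
ball []
sleeve_mid [([0.585, 0.28, 0.017], 0.52)]
mouse [([0.447, 0.285, 0.004], 0.92)]
pen_cup [([0.603, -0.341, -0.003], 0.88), ([0.596, -0.013, -0.006], 0.55)]
jaw [([0.597, -0.013, 0.0], 0.56)]
1.1 [-1.12581744  0.11397874  0.02443586]
```

View pics/scene0.png

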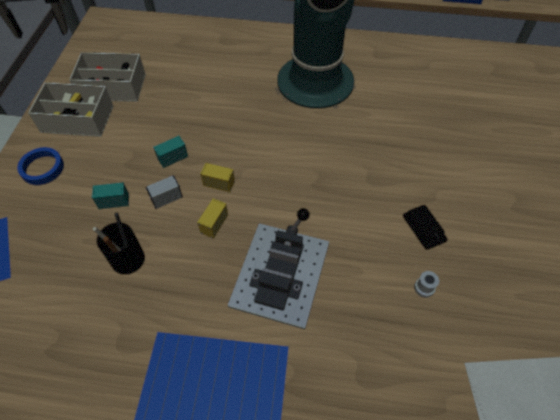

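View pics/top0.png

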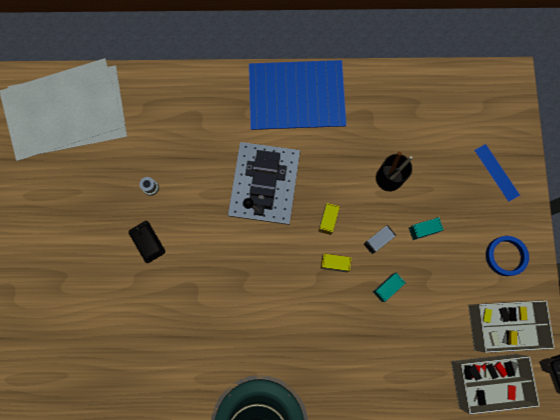

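Candidates in the scene picture: turquoise (171,151) and (110,195), yellow (217,177) and (212,217), grey (163,192). In the top picture the grey one is at (380,239). Only the grey one is aluminium-coloured, so it fits the description. The vise is at scene (280,270), with its ball at (303,214).

```bash
cat > h.py <<'E'
import numpy as np,cv2
from station import env, effector, solver, viewer, workorder, search_frame, tip_of
def cloud(c,d):
    i=viewer.camera_info(c);K=np.array(i["intrinsics"]);R=np.array(i["rotation"]);e=np.array(i["eye"])
    v,u=np.mgrid[:d.shape[0],:d.shape[1]]
    P=np.stack([(u-K[0,2])/K[0,0]*d,-(v-K[1,2])/K[1,1]*d,-d],-1)@R.T+e
    P[d==0]=np.nan
    return P
def sel(P,c,r,z0,z1):
    with np.errstate(invalid='ignore'):
        return (np.hypot(P[...,0]-c[0],P[...,1]-c[1])<r)&(P[...,2]>z0)&(P[...,2]<z1)
def rect(Q):
    (c,s,a)=cv2.minAreaRect((Q[:,:2]*1000).astype(np.float32))
    B=cv2.boxPoints((c,s,a)); e=B[1]-B[0],B[2]-B[1]; L=max(e,key=np.linalg.norm)
    return np.round(c,1),np.round(sorted(s),1),round(float(np.degrees(np.arctan2(L[1],L[0]))%180),1)
E
python3 - <<'E'
from h import *
ims=[]
for c,(u,v) in(("scene",(163,192)),("top",(380,239))):
    z=np.load(f"/tmp/{c}0.npz");P=cloud(c,z["d"])
    m=sel(P,(.442,-.301),.055,.040,.056);Q=P[m];print(c,"housing top",len(Q),rect(Q),Q[:,2].mean())
    m=sel(P,(.595,-.012),.16,.008,.018);Q=P[m];print("plate",len(Q),rect(Q),Q[:,2].mean())
    m=sel(P,(.595,-.012),.08,.045,.060);Q=P[m];print("jaws",len(Q),rect(Q))
    m=sel(P,(.517,.02),.09,.075,.15);Q=P[m];print("lever",len(Q),Q.mean(0).round(4),Q.min(0).round(3),Q.max(0).round(3))
    b=z["p"][v-30:v+30,u-40:u+40];ims.append(cv2.resize(b,(400,300),interpolation=cv2.INTER_CUBIC))
    u,v=((280,262) if c=="scene" else (265,182));b=z["p"][v-54:v+54,u-72:u+72];ims.append(cv2.resize(b,(400,300),interpolation=cv2.INTER_CUBIC))
cv2.imwrite("pics/crop1.png",np.vstack([np.hstack(ims[:2]),np.hstack(ims[2:])])[:,:,::-1])
for k in("scene","top"):
    viewer.read_camera(k)
    for n in("housing_mid","end_a","end_b","ball"):
        print(k,n,[(np.round(r["at"],3).tolist(),round(r["score"],2)) for r in search_frame(k,n) if n=="ball" or abs(r["at"][0]-.442)<.05 and abs(r["at"][1]+.301)<.05])
E
```

```text
scene housing top 446 (array([ 442.5, -299.5]), array([36.8, 69.4]), 128.1) 0.047572867647164056
plate 4149 (array([596.1, -12.8]), array([160. , 201.6]), 171.4) 0.012287603604014655
jaws 1132 (array([581.6, -10.2]), array([ 60.1, 133. ]), 171.2)
lever 166 [0.521 0.02  0.118] [0.506 0.005 0.076] [0.53  0.034 0.133]
top housing top 396 (array([ 443.1, -301.3]), array([34.6, 70.7]), 127.7) 0.04879075884453379
plate 2756 (array([599.7, -19. ]), array([249.9, 261.7]), 130.4) 0.01264787833134347
jaws 691 (array([581.4, -11.6]), array([ 59.8, 131.9]), 171.5)
lever 111 [0.5163 0.0187 0.1203] [0.505 0.005 0.076] [0.529 0.033 0.133]
scene housing_mid [([0.447, -0.297, 0.044], 0.75)]
scene end_a []
scene end_b []
scene ball [([0.521, 0.014, 0.117], 0.82)]
top housing_mid [([0.439, -0.296, 0.049], 0.89)]
top end_a []
top end_b []
top ball [([0.512, 0.011, 0.12], 0.51)]
```

View pics/crop1.png

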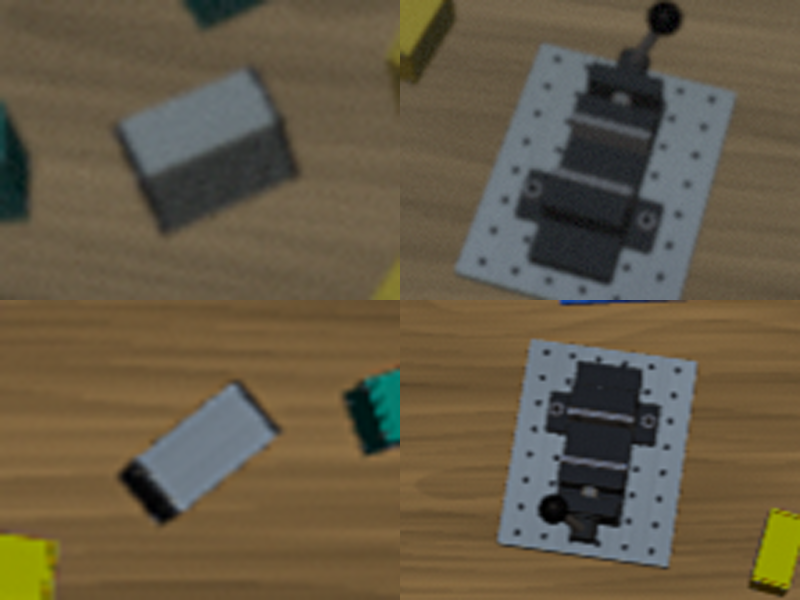

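The crop confirms it: the grey ribbed block with dark end plates is the real housing. Its centre is (0.443,-0.300), with the long axis at 127.9°. The vise origin is at (0.596,-0.013) with yaw -8.7°, and the ball puts the screw at q≈0.35. Next I check IK for the yaw choices, then grasp the housing over its end plates.

```bash
cat >> h.py <<'E'
YAW=np.radians(-8.7);VO=np.array([.5963,-.0129,0])
VR=np.array([[np.cos(YAW),-np.sin(YAW),0],[np.sin(YAW),np.cos(YAW),0],[0,0,1]])
def V(x,y,z): return VO+VR@(np.array([x,y,z])/1000)
def down(deg):
    c,s=np.cos(np.radians(deg)),np.sin(np.radians(deg))
    return np.array([[-s,c,0],[c,s,0],[0,0,-1.]])
def st(tag=""):
    s=env.sense();print(tag,"t",round(s["t"],2),"p",np.round(s["ee_pos"],4),"w",round(s["gripper_width"],4),"gf",np.round(s["grasp_force"],1),"Fv",np.round(VR.T@s["wrist_force"],2));return s
E
python3 - <<'E'
from h import *
s=st();print(np.round(s["tcp_rot"],2).tolist())
H=[.443,-.3004]
for n,p,a in(("h",[*H,.012],127.9),("seat",V(.35,0,40),81.3),("ball",V(-83,18,101),-8.7),("end",V(-83,-79,33),-8.7)):
    for k in(a,a-180):
        q=solver.inverse_kinematics(p,down(k));print(n,k,None if q is None else np.round(q,2))
def go(k):
    env.reach([*H,.10],down(k));env.movel([*H,.012],rate=.15);st("at")
    effector.grasp(25);st("g");env.movel([*H,.13],rate=.2);return st("up")
for k in(-52.1,127.9):
    q=solver.inverse_kinematics([*H,.012],down(k));q2=solver.inverse_kinematics(V(.35,0,40),down(k-46.6))
    if q is not None and q2 is not None and abs(q[6])<2.5 and abs(q2[6])<2.5: print("use",k);go(k);break
E
```

```text
t 1.6 p [ 0.172  -0.6269  0.2146] w 0.0922 gf 0.0 Fv [-0.1   2.   -0.71]
[[0.96, 0.26, -0.0], [0.26, -0.96, -0.0], [-0.0, 0.0, -1.0]]
h 127.9 [ 1.43  1.18 -1.34  1.95  1.27  1.22  1.81]
h -52.099999999999994 [ 0.7   0.59 -0.21  2.    0.21  0.58 -0.56]
seat 81.3 [ 0.53  0.77 -0.77  1.81  0.7   0.86  0.83]
seat -98.7 [ 0.17  0.63 -0.27  1.83  0.24  0.71 -1.95]
ball -8.7 [ 0.41  0.49 -0.63  1.98  0.41  0.79 -0.61]
ball -188.7 [ 0.83  0.9  -1.33  1.96  0.99  1.15  2.07]
end -8.7 [ 0.5   0.57 -0.5   2.04  0.45  0.64 -0.46]
end -188.7 [-0.82  1.06  1.33  2.12 -1.21  1.13 -2.14]
use -52.1
at t 3.95 p [ 0.4434 -0.3009  0.0125] w 0.0923 gf 0.0 Fv [ 0.68 -0.53 -0.62]
g t 4.43 p [ 0.4429 -0.3003  0.0126] w 0.0678 gf 25.0 Fv [-2.54  1.04  6.2 ]
up t 5.17 p [ 0.4421 -0.3     0.1289] w 0.0681 gf 25.0 Fv [-0.42  0.66 -4.31]
```

```bash
python3 - <<'E'
from h import *
R=down(-98.7)
env.reach(V(.35,0,130),R);env.movel(V(.35,0,70),rate=.15);s=st("hover")
for c in("scene","top"):
    p,d=viewer.read_camera(c);P=cloud(c,d)
    m=sel(P,V(0,0,0)[:2],.06,.060,.11)
    cv2.imwrite(f"pics/{c}1.png",p[:,:,::-1]);np.savez(f"/tmp/{c}1.npz",p=p,d=d)
a=cv2.imread("pics/scene1.png")[200:320,200:360];b=cv2.imread("pics/top1.png")[120:240,185:345]
cv2.imwrite("pics/crop2.png",np.hstack([cv2.resize(x,(400,300),interpolation=cv2.INTER_CUBIC) for x in(a,b)]))
E
```

```text
hover t 6.96 p [ 0.5969 -0.0138  0.0703] w 0.068 gf 25.0 Fv [ 0.46  0.31 -3.01]
```

View pics/crop2.png

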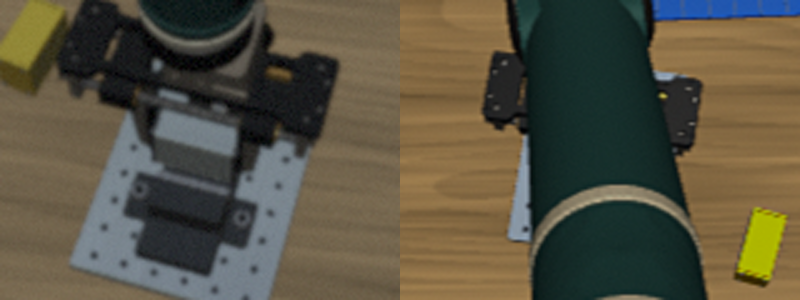

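The housing hangs squarely over the jaw gap (left crop at about (190,150)), just behind the fixed jaw and parallel to it. Now a guarded descent.

```bash
python3 - <<'E'
from h import *
R=down(-98.7); s=env.sense();F0=VR.T@s["wrist_force"];ok=False
for z in(64,58,52,48,45,43,42,41,40,39,38,37):
    env.movel(V(.35,.7,z),R,rate=.06);s=env.sense();F=VR.T@s["wrist_force"]-F0
    e=VR.T@(s["ee_pos"]-VO)*1000
    print(z,np.round(e,1),np.round(F,1),round(s["t"],2))
    if np.linalg.norm(F)>7: break
E
```

```text
64 [ 0.3  0.8 64.1] [-0.2 -0.8  0.5] 7.31
58 [-0.1  0.7 57.5] [-0.4 -0.6  0.3] 7.56
52 [-0.1  0.6 51.5] [ 0.3 -0.8  0.1] 7.81
48 [ 0.1  0.7 47.7] [-0.4 -0.2 -0.4] 8.06
45 [ 0.2  0.7 44.8] [-0.  -0.5  0.1] 8.31
43 [ 0.2  0.7 42.9] [-0.  -0.6 -0.3] 8.56
42 [ 0.3  0.7 41.9] [-0.  -0.1  0.5] 8.81
41 [ 0.3  0.7 40.9] [ 0.5 -0.9  0.3] 9.06
40 [ 0.3  0.7 39.9] [ 0.1 -1.9 -1.1] 9.31
39 [ 0.5  0.7 39.7] [-1.9 -1.3  7.1] 9.56
```

Seated at the expected height. I'll recentre it by 0.7 mm, release, retreat and check.

```bash
python3 - <<'E'
from h import *
R=down(-98.7)
env.movel(V(.35,0,40),R,rate=.06);env.movel(V(.35,0,39.6),R,rate=.06);st("on")
effector.release();env.movel(V(.35,0,150),rate=.25);st("up")
# clear for the view: toward ball hover, upright gripper turned
env.reach(V(-83,-150,190),down(-8.7));st("side")
for c in("scene","top"):
    p,d=viewer.read_camera(c);P=cloud(c,d);cv2.imwrite(f"pics/{c}2.png",p[:,:,::-1])
    m=sel(P,V(0,0,0)[:2],.05,.068,.082);Q=(P[m]-VO)@VR*1000
    if len(Q)>50: print(c,len(Q),rect(Q/1000),Q[:,2].mean())
    Q=(P[sel(P,V(-83,18,0)[:2],.035,.108,.14)]-VO)@VR*1000
    if len(Q): print("ball",len(Q),Q.mean(0).round(1),Q.min(0).round(1),Q.max(0).round(1))
    print([(np.round(((np.array(r["at"])-VO)@VR)*1000,1).tolist(),round(r["score"],2)) for r in tip_of(c,"ball")][:2])
E
```

```text
on t 10.06 p [ 0.5966 -0.0131  0.0397] w 0.0677 gf 25.0 Fv [-1.55 -0.22  0.46]
up t 11.18 p [ 0.5963 -0.0131  0.1499] w 0.0917 gf 0.0 Fv [ 0.08 -0.42 -0.34]
side t 12.72 p [ 0.4915 -0.1483  0.1894] w 0.0916 gf 0.0 Fv [-0.57  0.5   0.15]
scene 596 (array([ 0.6, -0. ]), array([36.3, 68.9]), 90.1) 74.81064015802588
ball 136 [-79.2  23.  124.5] [-92.1   9.5 113.9] [-70.2  34.8 131.8]
[([-82.8, 23.3, 119.1], 0.55), ([-56.3, 294.8, 22.0], 0.51)]
top 389 (array([ 0.3, -0.9]), array([35.7, 69.3]), 90.1) 75.24684814188633
ball 95 [-83.8  20.9 125.4] [-94.8   9.3 115.3] [-71.2  33.8 133.6]
[([-83.4, 19.8, 117.7], 0.7)]
```

View pics/scene2.png

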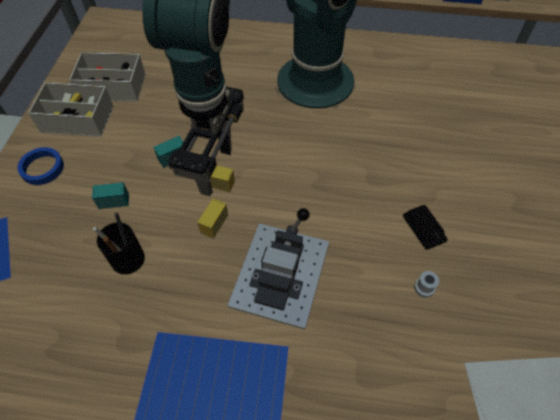

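The housing stands upright in the jaws (scene (282,262)), top at 75 mm, centred and square. The ball is at (303,214), q≈0.30. Now I grip the ball and swing it.

```bash
cat >> h.py <<'E'
def ballp(q,r=80):
    f=2.15-q;return V(-83,-r*np.cos(f),40+r*np.sin(f)-19)
def meas(F0,n=3):
    L=[]
    for _ in range(n): env.pause(.03);L.append(env.sense())
    s=L[-1];F=VR.T@np.mean([x["wrist_force"] for x in L],0)-F0
    p=(VR.T@(np.mean([x["ee_pos"] for x in L],0)-VO))*1000;f=np.arctan2(p[2]+19-40,-p[1]);r=np.hypot(p[1],p[2]-21)
    T=.08*(F[1]*np.sin(f)+F[2]*np.cos(f));Fr=-F[1]*np.cos(f)+F[2]*np.sin(f)
    return s["t"],2.15-f,r,T,Fr,F[0]
E
python3 - <<'E'
from h import *
R=down(-8.7)
env.reach(ballp(.3)+[0,0,.06],R);env.movel(ballp(.3),R,rate=.12)
s=[]
for _ in range(4): env.pause(.03);s.append(env.sense()["wrist_force"])
F0=VR.T@np.mean(s,0);np.save("/tmp/F0.npy",F0)
st("pre");effector.grasp(30);st("grip")
for q in np.arange(.45,1.7,.2):
    env.movel(ballp(q),R,rate=.12);m=meas(F0,2);print(round(q,2),np.round(m,2))
    if abs(m[3])>1.2 or abs(m[4])>25: print("STOP");break
E
```

```text
pre t 14.44 p [0.5183 0.0213 0.0988] w 0.0919 gf 0.0 Fv [-0.35  0.31  0.34]
grip t 15.47 p [0.5166 0.0216 0.0978] w 0.0244 gf 30.0 Fv [-3.66  0.39  3.75]
0.45 [15.79  0.44 79.94  0.15  2.11 -4.72]
0.65 [16.14  0.64 80.02  0.16  4.05 -5.37]
0.85 [16.49  0.84 80.14  0.21  6.13 -6.55]
1.05 [16.84  1.05 80.36  0.2   6.19 -6.18]
1.25 [ 1.719e+01  1.260e+00  8.072e+01 -1.000e-02  4.530e+00 -4.500e+00]
1.45 [17.54  1.47 81.15 -0.29  3.54 -3.7 ]
1.65 [17.89  1.67 81.7  -0.38  2.89 -2.38]
```

The torque reading is ambiguous while static, so I check that the ball really followed.

```bash
python3 - <<'E'
from h import *
s=st()
p,d=viewer.read_camera("scene");b=p[150:290,200:370];cv2.imwrite("pics/c3.png",cv2.resize(b,(680,560),interpolation=cv2.INTER_CUBIC)[:,:,::-1])
P=cloud("scene",d);Q=(P[sel(P,V(0,0,0)[:2],.05,.068,.082)]-VO)@VR*1000;print(rect(Q/1000))
Q=(P[sel(P,V(-20,0,0)[:2],.03,.049,.056)]-VO)@VR*1000;print("jawx",np.percentile(Q[:,0],[5,50,95]))
print([(np.round(((np.array(r["at"])-VO)@VR)*1000,1).tolist(),round(r["score"],2)) for r in tip_of("scene","ball")][:2])
E
```

```text
t 17.89 p [ 0.5025 -0.0719  0.0585] w 0.0241 gf 30.0 Fv [-2.89 -4.3  -2.35]
(array([ 2.5, -0.5]), array([35.9, 69.2]), 89.1)
jawx [-37.51706459 -31.90788194 -27.04949265]
[]
```

View pics/c3.png

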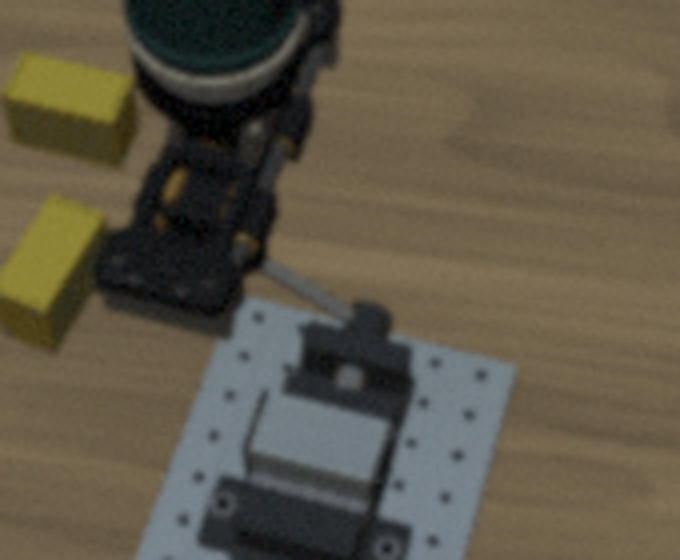

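The ball followed (still in the pads, lever leaning left), and the jaw has moved the housing onto the fixed jaw at x≈2.5. Now fine steps with the torque guard.

```bash
python3 - <<'E'
from h import *
R=down(-8.7);F0=np.load("/tmp/F0.npy")
for q in np.arange(1.70,2.03,.03):
    env.movel(ballp(q,81),R,rate=.05);m=meas(F0,3);print(round(q,2),np.round(m,2),np.round(VR.T@env.sense()["moment"],2))
    if m[3]>.85 or abs(m[4])>25 or m[1]>2.02: print("STOP");break
E
```

```text
1.7 [ 1.834e+01  1.710e+00  8.196e+01  1.000e-02  3.610e+00 -4.220e+00] [-0.5   0.82  0.02]
1.73 [18.69  1.74 82.1   0.21  4.89 -5.28] [-0.51  1.01  0.05]
1.76 [19.04  1.76 82.25  0.34  5.17 -5.42] [-0.53  1.11  0.02]
1.79 [19.39  1.79 82.43  0.39  6.13 -5.42] [-0.68  1.16  0.06]
1.82 [19.74  1.82 82.59  0.35  5.72 -5.25] [-0.7   1.11  0.01]
1.85 [20.09  1.86 82.74  0.39  6.28 -5.52] [-0.86  1.02  0.07]
1.88 [20.44  1.89 82.89  0.42  6.87 -5.44] [-0.86  1.06 -0.  ]
1.91 [20.79  1.92 83.04  0.41  6.62 -5.08] [-0.96  1.05 -0.01]
1.94 [21.14  1.94 83.2   0.38  6.42 -5.28] [-0.99  1.    0.02]
1.97 [21.49  1.97 83.32  0.38  6.3  -5.21] [-1.07  0.97  0.01]
2.0 [21.84  2.   83.48  0.45  6.68 -6.06] [-1.09  1.06  0.02]
```

The torque hasn't risen at a tool-implied q of 2.0, so the ball has shifted in the pads. I let go (the screw stays), measure the ball, and finish by pressing straight down with shut fingers.

```bash
python3 - <<'E'
from h import *
R=down(-8.7)
st();effector.release();s=st("rel");p=s["ee_pos"];env.movel(p+[0,0,.14],R,rate=.25)
env.movel(V(-83,-230,190),R,rate=.25);st()
for c in("scene","top"):
    pic,d=viewer.read_camera(c);P=cloud(c,d)
    cv2.imwrite(f"pics/{c}4.png",pic[:,:,::-1])
    Q=(P[sel(P,V(-83,-75,0)[:2],.03,.042,.10)]-VO)@VR*1000
    if len(Q): print(c,len(Q),Q.mean(0).round(1),Q.min(0).round(1),Q.max(0).round(1))
    print([(np.round(((np.array(r["at"])-VO)@VR)*1000,1).tolist(),round(r["score"],2)) for r in tip_of(c,"ball")][:3])
    Q=(P[sel(P,V(3,0,0)[:2],.06,.068,.082)]-VO)@VR*1000;print(rect(Q/1000))
E
```

```text
t 21.84 p [ 0.5011 -0.0819  0.0332] w 0.024 gf 30.0 Fv [-6.92 -5.31  6.62]
rel t 22.92 p [ 0.5022 -0.0795  0.0331] w 0.0923 gf 0.0 Fv [ 1.02 -0.41 -0.28]
 t 24.38 p [ 0.4792 -0.2259  0.1889] w 0.0921 gf 0.0 Fv [-0.06 -0.02  0.27]
scene 157 [-79.4 -70.6  65.2] [-93.6 -88.8  51.9] [-70.  -45.3  75.8]
[([-83.2, -78.2, 61.5], 0.72)]
(array([ 3.3, -0.5]), array([36.4, 69.2]), 90.6)
top 117 [-83.  -72.2  65.8] [-93.8 -90.9  50.2] [-70.9 -45.7  77.5]
[([-84.4, -79.8, 61.4], 0.47)]
(array([ 3.3, -1. ]), array([34.8, 68.9]), 91.4)
```

The ball is at about (-84,-78,62.5) in the vise frame, so q≈1.86, right at jaw contact. The housing is at x≈3.3, against the fixed jaw. Now I press straight down.

```bash
python3 - <<'E'
from h import *
R=down(-8.7)
effector.grasp(20);env.reach(V(-83,-79,110),R);env.movel(V(-83,-79,84),R,rate=.1)
s=[]
for _ in range(5): env.pause(.03);s.append(env.sense()["wrist_force"])
F0=VR.T@np.mean(s,0);st("pre")
def m(n=3):
    L=[]
    for _ in range(n): env.pause(.03);L.append(env.sense())
    F=VR.T@np.mean([x["wrist_force"] for x in L],0)-F0;p=VR.T@(np.mean([x["ee_pos"] for x in L],0)-VO)*1000
    f=np.arcsin((p[2]-53)/80);T=.08*(F[1]*np.sin(f)+F[2]*np.cos(f))
    return [round(float(v),3) for v in(L[-1]["t"],p[1],p[2],2.15-f,T,*F)]
z=80.
while z>46:
    env.movel(V(-83,-79,z),R,rate=.05);r=m();print(round(z,1),r)
    if r[4]>1.03 or r[3]>2.1 : break
    z-=2. if r[4]<.3 else 1.2
if r[4]>.9:
    for _ in range(6): env.pause(.15);print("hold",m())
E
```

```text
pre t 27.22 p [ 0.5028 -0.0789  0.0847] w 0.0004 gf 0.0 Fv [-0.31  1.   -0.38]
80.0 [27.567, -78.936, 79.997, 1.806, 0.056, 0.069, 0.026, 0.741]
78.0 [27.917, -78.951, 77.939, 1.833, 0.035, -0.314, -0.088, 0.486]
76.0 [28.267, -79.01, 75.928, 1.859, 0.032, -0.227, -0.211, 0.477]
74.0 [28.617, -78.997, 73.931, 1.885, 0.025, -0.493, -0.342, 0.415]
72.0 [28.967, -79.193, 72.296, 1.906, 0.331, -0.535, -1.193, 4.566]
70.8 [29.317, -79.511, 71.312, 1.919, 0.542, -1.178, -2.601, 7.575]
69.6 [29.667, -79.868, 70.211, 1.933, 0.647, -1.579, -3.253, 8.994]
68.4 [30.017, -80.23, 69.107, 1.947, 0.699, -2.418, -3.317, 9.606]
67.2 [30.367, -80.585, 68.004, 1.961, 0.8, -2.196, -4.18, 10.98]
66.0 [30.717, -80.956, 66.874, 1.976, 0.874, -2.141, -5.481, 12.063]
64.8 [31.067, -81.275, 65.753, 1.99, 0.884, -2.104, -6.059, 12.173]
63.6 [31.417, -81.619, 64.622, 2.004, 0.985, -2.771, -6.627, 13.415]
62.4 [31.767, -81.908, 63.493, 2.018, 1.033, -3.058, -7.184, 13.974]
hold [32.017, -81.924, 63.494, 2.018, 1.001, -2.761, -7.464, 13.615]
hold [32.267, -81.92, 63.497, 2.018, 1.026, -2.789, -6.906, 13.852]
hold [32.517, -81.908, 63.483, 2.019, 1.008, -2.498, -7.544, 13.706]
hold [32.767, -81.914, 63.502, 2.018, 1.003, -2.809, -7.439, 13.626]
hold [33.017, -81.928, 63.494, 2.018, 1.035, -2.686, -6.778, 13.947]
hold [33.267, -81.897, 63.487, 2.019, 0.991, -2.839, -7.445, 13.477]
```

1.0 N m held for 1.5 s and the screw stood still. Now I let go of the lever and push the -y end plate with about 5 N.

```bash
python3 - <<'E'
from h import *
R=down(-8.7)
env.movel(V(-83,-80,120),R,rate=.15);env.movel(V(3,-75,120),R,rate=.2);env.movel(V(3,-62,61),R,rate=.15)
s=[]
for _ in range(5): env.pause(.03);s.append(env.sense()["wrist_force"])
F0=VR.T@np.mean(s,0);st("pre")
def m(n=3):
    L=[]
    for _ in range(n): env.pause(.03);L.append(env.sense())
    return L[-1]["t"],VR.T@np.mean([x["wrist_force"] for x in L],0)-F0,VR.T@(np.mean([x["ee_pos"] for x in L],0)-VO)*1000
y=-58.
while y<-30:
    env.movel(V(3,y,61),R,rate=.05);t,F,p=m();print(round(y,1),round(t,2),F.round(1),p.round(2))
    if -F[1]>4.6: break
    y+=2. if -F[1]<1.5 else .6
for _ in range(3): env.pause(.1);t,F,p=m();print("hold",round(t,2),F.round(1),p.round(2))
env.movel(V(3,-65,61),R,rate=.1);env.movel(V(3,-100,150),R,rate=.2);env.movel(V(-83,-230,190),R,rate=.25);st("away")
for c in("scene","top"):
    pic,d=viewer.read_camera(c);P=cloud(c,d);cv2.imwrite(f"pics/{c}5.png",pic[:,:,::-1])
    Q=(P[sel(P,V(3,0,0)[:2],.06,.068,.082)]-VO)@VR*1000;print(c,rect(Q/1000),Q[:,2].mean().round(1))
    print([(np.round(((np.array(r["at"])-VO)@VR)*1000,1).tolist(),round(r["score"],2)) for r in tip_of(c,"ball")][:2])
E
```

```text
pre t 35.1 p [ 0.5906 -0.075   0.0622] w 0.0004 gf 0.0 Fv [ 0.34 -0.62 -0.23]
-58.0 35.45 [-0.3 -0.1 -0. ] [  3.15 -57.85  61.29]
-56.0 35.8 [-0.5 -0.2 -0.5] [  2.98 -55.95  60.96]
-54.0 36.15 [-0.2 -0.5 -0.9] [  2.98 -53.91  60.98]
-52.0 36.5 [-0.1 -0.3 -0.2] [  3.01 -51.92  61.01]
-50.0 36.85 [ 0.4 -0.9 -0.2] [  2.98 -49.91  60.99]
-48.0 37.2 [-0.7 -0.3  0.2] [  2.99 -47.91  61.  ]
-46.0 37.55 [-0.3 -0.2 -0.2] [  3.   -45.92  61.  ]
-44.0 37.9 [ 0.1 -0.3 -0.9] [  3.01 -44.16  60.98]
-42.0 38.25 [-0.1 -5.5  0.9] [  2.99 -44.05  60.99]
hold 38.45 [-0.4 -4.9  0.6] [  2.99 -44.06  60.99]
hold 38.65 [-0.1 -5.2  1.3] [  2.99 -44.07  60.98]
hold 38.85 [-0.2 -5.5  0.6] [  3.01 -44.06  60.99]
away t 40.65 p [ 0.4799 -0.2262  0.1893] w 0.0006 gf 0.0 Fv [-0.03 -0.06  0.28]
scene (array([ 3.1, -0.2]), array([35.5, 68.8]), 90.6) 74.9
[([-83.4, -79.0, 52.6], 0.69)]
top (array([ 3.9, -1. ]), array([35., 69.]), 89.8) 75.2
[([-2.9, 30.9, 52.9], 0.73), ([-84.0, -79.8, 52.2], 0.71)]
```

View pics/scene5.png

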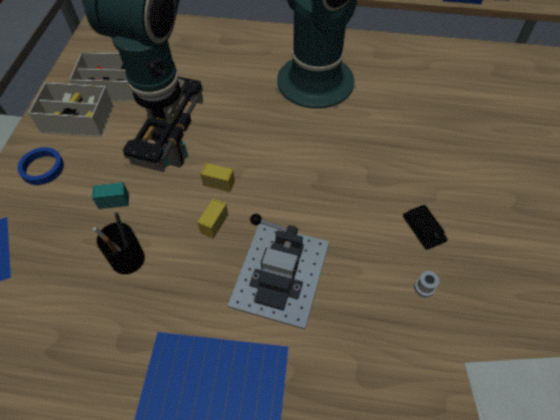

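The housing held at 5.2 N with no movement. In the picture it is clamped upright at (281,262), the lever is down at (256,219), and the bystanders are undisturbed. Handing in.

```bash
python3 -c "
from h import *
print(workorder.finish_job())"
```

```text
the job is handed in; nothing more can be done
None
```

I handed the job in at about 41 s: the housing is centred and clamped in the vise at about 1.0 N m, held for 1.5 s with the screw still, and it did not move under a 5.2 N push on the end plate.

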